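# Slide the charged battery pack onto the drinks trolley's display light and switch it on

## Robot

A 6-joint arm with a two-finger parallel gripper is mounted at the origin on the work surface. World frame = base frame: x ahead of the robot, y to its left, z up, the work surface at z = 0. Lengths are in m, angles in degrees, forces in N, time in s.
With the tool pointing down it reaches from about 0.275 to 1 m from the base axis. Payload 8.4 kg.
Tool frame: the origin (TCP) lies at the very end of the fingers, on their centre line; the grasp point (between the pads) lies 19 mm behind it; z points along the fingers, y is the direction in which the jaws open and shut (so a half turn about z gives the same grasp; the last joint's range is limited). The gripper opens to 85 mm and grips with 20 to 120 N. Pads are 22 mm wide; open, the fingers measure 114 mm over their backs; the gripper's body (76 mm by 85 mm) begins 54 mm behind the grasp point. The pads swing forward as they close: fully open they stand 13 mm farther back than shut.
Start: joints at [-74.164, 20.225, 93.587, -0, 66.188, -0.138], TCP at [0.172, -0.601, 0.231] pointing down, gripper open.
Joint ranges: [-150.9, 150.9], [-52.94, 120.26], [3.33, 152.33], [-74.26, 254.26], [0, 154.13], [-172.89, 172.89]. Speed limits (degrees/s): [127.2, 127.2, 159.86, 180, 180, 180].

## Interface

Orientations are given as a 3x3 rotation matrix whose columns are the frame's x, y, z axes.
In Python, from rig import readout, viewer, arm gives the robot as it stands.
- The arm moves only by the tool send_rows, never from a script. Its argument "motion" is a list that holds one entry, the list of rows, each a list of 7 numbers: the turn, a rotation vector about the tool's x, y, z in degrees, then the shift along the tool's x, y, z in mm, then the gripper's target within -1 to 1 (shut at 1, half-way at 0, fully open at -1). In form: [[[rx, ry, rz, tx, ty, tz, hand], ...]]. A call has 1 to 8 rows; each row is the pose to reach, as a shift and turn from the pose commanded when the call began, along the tool's axes at that moment; what a row does not reach only later rows make up. A row lasts 1/10 s, in which the tool goes at most 50 mm and 8.59 degrees, less where a joint would pass 70% of its speed; a pose out of reach is approached as far as the arm can. A call with a gripper value outside its range is refused whole. The fingers move at their own pace and stop on an object; the grip force is fixed at half the most. Time passes only in rows, so rows that repeat a pose let the fingers close. It gives the time, the measured TCP pose, the force and the opening at its end, in the units of the state.
- readout.state(): the state, without advancing time (a new reading comes with each control period).
- viewer.capture(name): name is "scene" or "top" or "wrist"; returns a dict with "color" (400x640x3 uint8, red, green, blue), "range_z" (400x640 float32, m along the optical axis (not along the pixel's ray), 0 where there is no reading), "fx", "fy", "cx", "cy" (pixels), "origin" and "attitude" of the camera in the world. Camera axes: x right, y down, z forward; pixel columns grow to the right and rows downward; lengths in m; the calibration is good to about 2 mm. A picture is of the moment at which its call begins.
- arm.job_done(): hands the job in, once; it reports no verdict.
The state is a dict: "t": time; "q": joint angles; "qd": joint speeds; "joint_efforts": joint torques, N m; "position": TCP position; "tcp_rot": TCP orientation; "wrist_force": force on the tool from outside, world axes, zero at the start; "ft_torque": the same for the moment, N m; "width": finger opening in m.
Only numpy, scipy, OpenCV 4.12 (cv2) and the standard library are available. Lean on these libraries where they do the work, as an engineer would, in place of code of your own. Each camera call takes 0.05 s, during which the arm holds its last target.

## Task

Fit the charged battery pack (green top) to the display light on the trolley: slide it along the metal rail from its open end until the spring detent catches it right up at the brass end stop, and only then push the red-knobbed lever fully over to its other side to switch the light on. Leave the flat pack (yellow top), the tumblers, coaster, tin and corkscrew where they stand.

Things in the scene. Friction and masses are not known exactly. Their poses are not given: they have to be found in the camera images.
- pack_mid (a point): Charged battery pack, loose, 0.35 kg: grey block 100 long (x) x 56 wide (y) x 70 mm high, green top and band, lying flat. Point: its centre, 35 mm above its underside. Plain gripping sides from 18 to 70 mm height. Below, a T-slot open at both ends runs along x: 28 mm wide up to 8 mm height, 44 mm wide from 8 to 18 mm. Detent notches mid-length in both lower sides. Either end may lead.
- dock: Display light's dark wooden base, fixed: plinth, x -130 to +205, y -65 to +65, top at z 15 mm. Origin on the trolley surface on the rail's centre line; +x is the sliding direction (away from the robot), +y left. x -130 to 0 is a bare flat apron; the brass end stop's face is at x 96, its top at z 47. A lamp bar lies across at x 191, its top at z 57 mm.
- rail_nose (a point): Round front tip of the metal T-rail, on the plinth top, at the base's x 2 mm; axes as the base's. The rail runs from here along +x to the end stop: stem 24 mm wide, head 40 mm wide, the head from 9.5 to 16 mm above the plinth top. The pack's T-slot goes over it with 2 mm play each side, the pack's underside sliding on the plinth top; both are slippery.
- detent (a point): Point on the rail midway between two sprung detent balls (14 mm diameter, free to turn), one each side of the rail, at the base's x 45 mm, on the plinth top. They and their brass housings (out to y +-59 mm) stand only 15 mm above the plinth top. The passing pack pushes them 2.5 mm outward, which takes 5 to 10 N along the rail; then they drop into its notches and hold it.
- start (a point): A point on the base over the apron: where the pack's centre is when it stands on the apron in line with the rail, its leading end 14 mm before the rail's nose. 50 mm above the trolley; axes as the base's.
- seat (a point): A point on the base: where the pack's centre is when it is fully home on the rail, caught by the detent (107 mm beyond start along +x, 50 mm above the trolley, pack within 1 mm of the end stop); axes as the base's.
- switch (a joint): The light's toggle lever, a steel rod with a red knob, beyond the end stop: 0 = off (knob leaning 0.5 rad to the base's -y side, robot's right), 1.0 rad = on (leaning 0.5 rad to the +y side, left). It starts at 0 to 0.15, needs about 1 N at the knob and stays where it is left.
- switch_tip (a point): Centre of the lever's red knob (26 mm diameter). The 10 mm rod is 80 mm long from its pivot, which lies in the base's frame at x 150, y 0, z 37 mm (105 mm beyond seat along +x) with its axis along the base's x; the block under it reaches 40 mm above the trolley. The knob swings across along the base's +y.
- spare_mid (a point): The flat battery pack, same shape and size as the charged one but with a yellow top and band; its centre. To be left alone.
- tumbler_a_mid (a point): Crystal tumbler, 80 mm across the rim, 92 mm high, standing on the coaster; its centre. Leave alone.
- tumbler_b_mid (a point): Another such tumbler, standing on the trolley; its centre. Leave alone.
- coaster: Round bamboo coaster, 96 mm across, 10 mm thick; origin under its centre. Leave alone.
- tin_mid (a point): Steel mixing tin, 90 mm across the rim, 140 mm high, open top; its centre. Leave alone.
- corkscrew_mid (a point): Wing corkscrew lying flat, about 165 mm long, 85 mm wide, 28 mm high; a point near the middle, 14 mm above the trolley. Leave alone.

How it is judged (in metres and radians):
On the way, in this order (a step that is already met when the one before it is completed fails the run):
1. the green-topped pack is on the rail, up at the end stop and caught by the detent, the light still off (x of pack_mid in the frame of seat between -0.003 and 0.003 m and y of pack_mid in the frame of seat between -0.003 and 0.003 m and z of pack_mid in the frame of seat between -0.003 and 0.004 m and angle between the x axis of pack_mid and the x axis of seat, either way round below 0.06 rad and value of joint switch below 0.5 rad), for 0.2 s.
2. the lever is pushed over to on (x of pack_mid in the frame of seat between -0.003 and 0.003 m and y of pack_mid in the frame of seat between -0.003 and 0.003 m and z of pack_mid in the frame of seat between -0.003 and 0.004 m and angle between the x axis of pack_mid and the x axis of seat, either way round below 0.06 rad and value of joint switch above 0.8 rad), for 0.2 s.
At the end, for the whole second after the job is handed in: The green-topped pack is on the rail at rest, its centre within 3 mm of seat along and across (-3 to +4 mm in height), in line within 0.06 rad; the lever is beyond 0.8 rad; flat pack, tumblers, coaster, tin and corkscrew are within 25 mm of where they began (all of step 2 and linear speed of pack below 0.02 m/s and distance of each of spare_mid, tumbler_a_mid, tumbler_b_mid, tin_mid, corkscrew_mid, coaster from where it was at the start of the episode below 0.025 m); the robot touches nothing.
It fails at once if the flat pack was moved by more than 25 mm (distance of spare_mid from where it was at the start of the episode above 0.025 m).
It fails at once if a tumbler or the coaster was moved by more than 25 mm (distance of any of tumbler_a_mid, tumbler_b_mid, coaster from where it was at the start of the episode above 0.025 m).
It fails at once if the tin or corkscrew was moved by more than 25 mm (distance of any of tin_mid, corkscrew_mid from where it was at the start of the episode above 0.025 m).
It also fails if it takes over 61 s, if anything falls off the work surface, if the arm or the gripper's body presses on something with over 40 N, if the wrist force passes 120 N, or if a joint passes its speed limit or range.

## Working session

There is one attempt and no reset: what is moved stays moved. The work goes in short steps, Python scripts to look and compute and a tool call to move; the robot and the scene stay as the last step left them, time stands still between calls to the robot, and variables do not carry over. Pictures are saved under pics/ and viewed, and the job is handed in when it is done.

Besides the shell and the picture viewer there is one more tool, called after "Call:" as name(argument=value, ...) on one line, values as JSON. send_rows: Moves the arm, as the interface text tells. Its arguments: {"type":"object","properties":{"motion":{"type":"array"}},"required":["motion"]}

```bash
ls; mkdir -p pics
cat > h.py <<'E'
import numpy as np, cv2
from rig import readout, viewer, arm
def cap(n,f):
    d=viewer.capture(n); cv2.imwrite('pics/'+f+'.png',d['color'][:,:,::-1]); np.savez('pics/'+f+'.npz',**d); return d
def load(f): return dict(np.load('pics/'+f+'.npz'))
def world(d):
    z=d['range_z']; v,u=np.mgrid[:z.shape[0],:z.shape[1]]
    p=np.stack([(u-d['cx'])/d['fx']*z,(v-d['cy'])/d['fy']*z,z],-1)
    return p@np.array(d['attitude']).T+np.array(d['origin'])
E
python3 - <<'E'
from h import *
for n in ['scene','top','wrist']: 
    d=cap(n,n+'0'); print(n,d['origin'],d['fx'])
print(readout.state())
E
```

```text
pics
scene [ 1.04487694 -0.91213598  1.09381277] 501.6824033889414
top [ 0.38688315 -0.0028918   1.19089526] 430.25461119055456
wrist [ 0.23868843 -0.58073896  0.37205792] 289.85132056476374
{'t': 0.15, 'q': array([-7.41632351e+01,  2.02559594e+01,  9.36183300e+01, -6.53159330e-04,
        6.61869657e+01, -1.37058196e-01]), 'qd': array([-0.04325334, -0.15078244, -0.07444536, -0.07245054,  0.01231523,
       -0.06634881]), 'joint_efforts': array([ 7.53511158e-04, -6.05639148e+01, -3.42339706e+01,  4.49721983e-05,
        6.16872407e-03, -9.62954303e-07]), 'position': array([ 0.17190428, -0.60052888,  0.23071308]), 'tcp_rot': array([[ 9.61386257e-01,  2.75202422e-01, -3.01789099e-04],
       [ 2.75202588e-01, -9.61385710e-01,  1.02567705e-03],
       [-7.86691936e-06, -1.06912496e-03, -9.99999428e-01]]), 'wrist_force': array([-0.34949342, -0.32486379, -0.13017262]), 'ft_torque': array([0.07855105, 0.00582192, 0.01957958]), 'width': 0.08542859741577606}
```

View pics/top0.png

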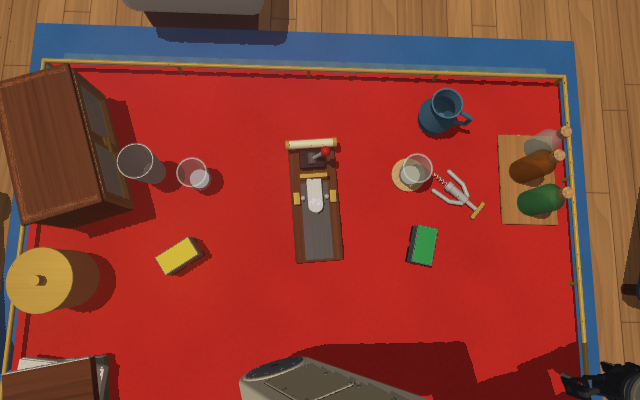

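View pics/scene0.png

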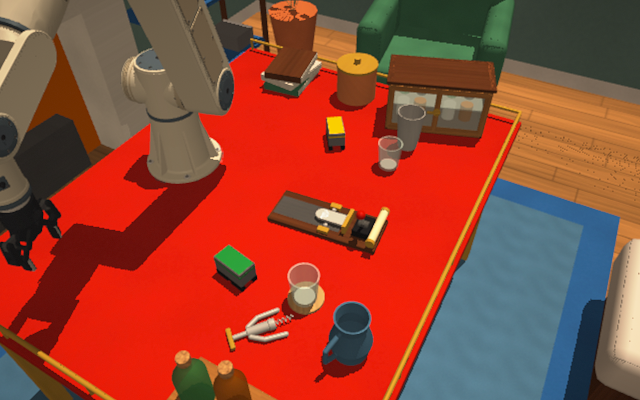

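The top view shows the green pack at (423,245), and the dock from (320,262) at its apron end to (312,140) at the lamp bar. The knob is at (325,153), the yellow pack at (180,256), and the coaster and tumbler at (412,173). Next I'll measure these with depth.

Run:
```python
from h import *
d=load('top0'); P=world(d); c=d['color'].astype(int)
def rect(m,name):
    p=P[m]; 
    r=cv2.minAreaRect((p[:,:2]*1000).astype(np.float32)); print(name,m.sum(),r,'zmed',np.median(p[:,2]),'mean',p[:,:2].mean(0)); print(cv2.boxPoints(r).round(1).tolist())
v,u=np.mgrid[:400,:640]
g=(c[...,1]>c[...,0]+40)&(u>395)&(u<450)&(v>215)&(v<275)&(P[...,2]>.06)
rect(g,'green')
box=(u>280)&(u<350)&(v>130)&(v<270)
rect(box&(abs(P[...,2]-.015)<.005)&(c[...,0]<160),'plinth')
rect(box&(P[...,2]>.045)&(v<152),'bar+')
r=box&(c[...,0]>150)&(c[...,1]<70)&(P[...,2]>.05)&(v<170)
rect(r,'knob'); print(P[r][:,2].max())
for row in range(150,264,12):
    z=P[row,285:350]; m=(abs(z[:,2]-.015)<.006); print(row,z[m][[0,-1]].round(4).tolist() if m.any() else None)
big=cv2.resize(d['color'][130:280,270:460,::-1],None,fx=4,fy=4,interpolation=cv2.INTER_CUBIC); cv2.imwrite('pics/top0c.png',big)
```

```text
green 678 ((439.923828125, -174.71795654296875), (98.92691802978516, 345.77978515625), 1.1891106367111206) zmed 0.07134332258991971 mean [ 0.44271718 -0.31369978]
[[386.8999938964844, -2.9000000953674316], [394.1000061035156, -348.6000061035156], [493.0, -346.5], [485.79998779296875, -0.800000011920929]]
plinth 3809 ((554.00439453125, -27.714439392089844), (317.6845397949219, 130.0008544921875), 5.605837821960449) zmed 0.01523811557304966 mean [ 0.52490334 -0.02946737]
[[389.6000061035156, 21.5], [402.29998779296875, -107.9000015258789], [718.4000244140625, -76.9000015258789], [705.7000122070312, 52.5]]
bar+ 489 ((559.2413940429688, -27.45794677734375), (337.99737548828125, 139.37646484375), 5.792662620544434) zmed 0.05553131994802851 mean [ 0.70538729 -0.01602181]
[[384.1000061035156, 24.799999237060547], [398.1000061035156, -113.80000305175781], [734.4000244140625, -79.69999694824219], [720.2999877929688, 58.900001525878906]]
knob 52 ((561.811767578125, -25.38959503173828), (338.5249328613281, 99.12387084960938), 8.991966247558594) zmed 0.12042498040090788 mean [ 0.65069836 -0.04163389]
[[386.8999938964844, -2.9000000953674316], [402.3999938964844, -100.80000305175781], [736.7000122070312, -47.900001525878906], [721.2000122070312, 50.0]]
1.1908952587230246
150 [[0.7016, 0.0506, 0.0197], [0.7063, -0.0757, 0.0154]]
162 [[0.669, 0.0471, 0.0126], [0.6714, -0.0789, 0.0166]]
174 [[0.6341, 0.0432, 0.0156], [0.6371, -0.0822, 0.017]]
186 [[0.5998, 0.0393, 0.0184], [0.6036, -0.0856, 0.0143]]
198 [[0.5671, 0.0386, 0.0122], [0.5699, -0.0888, 0.0143]]
210 [[0.5333, 0.0347, 0.0163], [0.5364, -0.092, 0.0144]]
222 [[0.5002, 0.031, 0.0176], [0.5035, -0.0953, 0.0118]]
234 [[0.4678, 0.0275, 0.0127], [0.4705, -0.1011, 0.0132]]
246 [[0.435, 0.0237, 0.0206], [0.4377, -0.1038, 0.018]]
258 [[0.403, 0.0202, 0.0178], [0.4055, -0.1071, 0.0141]]
```

View pics/top0c.png

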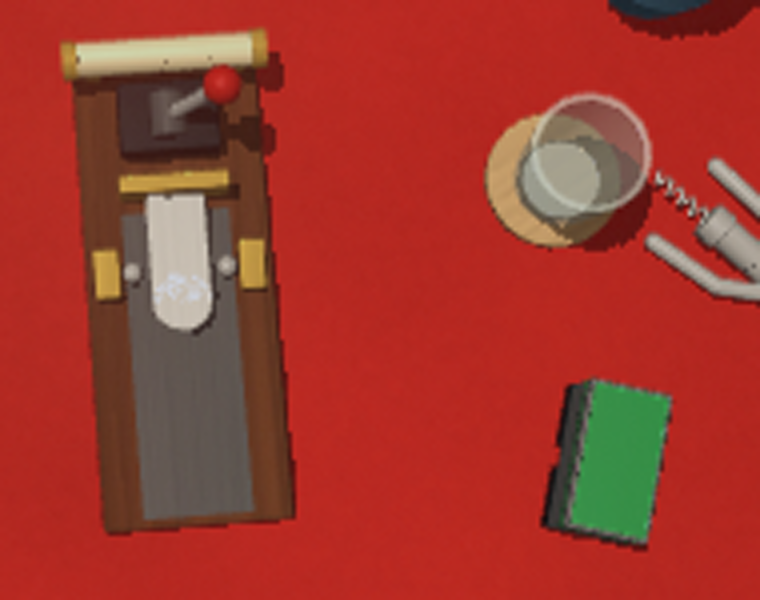

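Run:
```python
from h import *
d=load('top0'); P=world(d); c=d['color'].astype(int); ok=d['range_z']>0.3
v,u=np.mgrid[:400,:640]
g=ok&(c[...,1]>c[...,0]+40)&(u>395)&(u<450)&(v>215)&(v<275)&(abs(P[...,2]-.07)<.012)
def rect(m,n):
    p=P[m];r=cv2.minAreaRect((p[:,:2]*1000).astype(np.float32)); print(n,r,p.mean(0))
rect(g,'green')
r=ok&(u>315)&(u<335)&(v>143)&(v<163)&(c[...,0]>150)&(c[...,1]<70)&(P[...,2]>.06)
rect(r,'knob'); print(P[r][:,2].max())
# plinth side edges with subpixel on colour: ratio r/(g)
R=np.array(d['attitude']);o=np.array(d['origin'])
def onplane(uu,vv,z):
    ray=R@np.array([(uu-d['cx'])/d['fx'],(vv-d['cy'])/d['fy'],1]); return o+ray*(z-o[2])/ray[2]
L=[];Rr=[];AL=[];AR=[]
for row in range(205,258):
    x=c[row].astype(float)[:,0]
    w=x[280:350]; dd=np.diff(w)
    i=np.argmin(dd[:30]); j=30+np.argmax(dd[30:])
    f=lambda i:280.5+i+ (0 if i<1 or i>67 else 0.5*(abs(dd[i-1])-abs(dd[i+1]))/(abs(dd[i-1])+abs(dd[i+1])-2*abs(dd[i])-1e-9)*1)
    # threshold crossing
    L.append(onplane(280+i+.5,row,.015)); Rr.append(onplane(280+j+.5,row,.015))
for n,a in (('L',L),('R',Rr)):
    a=np.array(a); k=np.polyfit(a[:,0],a[:,1],1); res=a[:,1]-np.polyval(k,a[:,0]); m=abs(res)<.004; k=np.polyfit(a[m,0],a[m,1],1); print(n,k,np.degrees(np.arctan(k[0])),m.sum())
m=ok&(u>300)&(u<335)&(v>180)&(v<215)&(P[...,2]>.025)&(P[...,2]<.04); rect(m,'rail')
m=ok&(u>295)&(u<335)&(v>170)&(v<180)&(P[...,2]>.042)&(P[...,2]<.055); rect(m,'stop')
m=ok&(u>280)&(u<345)&(v>135)&(v<152)&(P[...,2]>.045)&(P[...,2]<.07)&(c[...,1]>100); rect(m,'bar')
# nearest plinth end
for uu in (300,310,320,330,338):
    col=c[250:272,uu,0]; k=np.argmax(np.diff(col)); print(uu,onplane(uu,250+k+.5,.015))
```

```text
green ((443.59344482421875, -314.2628479003906), (53.837013244628906, 93.67131805419922), 78.69844055175781) [ 0.44298379 -0.31500096  0.07133181]
knob ((678.2529296875, -48.38085174560547), (16.75053596496582, 18.23999786376953), 44.372596740722656) [ 0.67784024 -0.04783743  0.12010991]
0.12510097727811798
L [ 0.09742406 -0.01604387] 5.564427238278342 53
R [ 0.10137738 -0.15098771] 5.788719356145221 53
rail ((577.5663452148438, -31.519512176513672), (90.47802734375, 83.79923248291016), 40.47985076904297) [ 0.57210403 -0.02987021  0.03082343]
stop ((626.1114501953125, -20.363475799560547), (12.535965919494629, 75.52421569824219), 5.836025238037109) [ 0.62594603 -0.01989178  0.04724619]
bar ((714.7469482421875, -11.754585266113281), (23.04989242553711, 138.8529052734375), 5.508439540863037) [ 0.71355433 -0.0117049   0.05493062]
300 [0.38857991 0.00905662 0.015     ]
310 [ 0.39176225 -0.01785712  0.015     ]
320 [ 0.3949516  -0.04483026  0.015     ]
330 [ 0.398148   -0.07186299  0.015     ]
338 [ 0.39856639 -0.09355784  0.015     ]
```

```bash
cat >> h.py <<'E'
from scipy.spatial.transform import Rotation as Ro
H=np.radians(5.7); O=np.array([0.5244,-0.0312,0])
def dockw(x,y,z): return O+np.array([np.cos(H)*x-np.sin(H)*y,np.sin(H)*x+np.cos(H)*y,z])
def go(p,hdeg):
    s=readout.state(); R=np.array(s['tcp_rot']); h=np.radians(hdeg)
    T=np.array([[np.cos(h),np.sin(h),0],[np.sin(h),-np.cos(h),0],[0,0,-1.]])
    rv=Ro.from_matrix(R.T@T).as_rotvec(degrees=True); sh=R.T@(np.array(p)-s['position'])*1000
    print('t',s['t'],'w',s['width'],'F',s['wrist_force'].round(2)); print('row',rv.round(2),sh.round(2))
E
python3 -c "
from h import *
go([.4436,-.3143,.17],-11.3)"
```

```text
t 0.15 w 0.08542859741577606 F [-0.35 -0.32 -0.13]
row [-6.000e-02  2.000e-02  2.727e+01] [ 339.98 -200.34   60.92]
```

Call:
send_rows(motion=[[[-0.06,0,27.3,340,-200.3,60,-1],[-0.06,0,27.3,340,-200.3,60,-1],[-0.06,0,27.3,340,-200.3,60,-1],[-0.06,0,27.3,340,-200.3,60,-1],[-0.06,0,27.3,340,-200.3,60,-1],[-0.06,0,27.3,340,-200.3,60,-1],[-0.06,0,27.3,340,-200.3,60,-1],[-0.06,0,27.3,340,-200.3,60,-1]]])

```text
t: 0.95
position: [0.4426, -0.3153, 0.1715]
tcp_rot: [[0.98, -0.197, 0.0], [-0.197, -0.98, -0.001], [0.0, 0.001, -1.0]]
wrist_force: [0.6, -0.4, -0.0]
width: 0.0854
```

Call:
send_rows(motion=[[[0,0,0,0,0,0,-1]]])

```text
t: 1.05
position: [0.4444, -0.3127, 0.1708]
tcp_rot: [[0.981, -0.192, -0.0], [-0.192, -0.981, 0.001], [-0.0, -0.001, -1.0]]
wrist_force: [-0.1, -0.9, -0.3]
width: 0.0854
```

Run:
```python
from h import *
go([.4436,-.3143,.17],-11.3)
d=cap('wrist','w1'); print(d['origin'],d['attitude']); cap('top','t1')
```

```text
t 1.05 w 0.08535160068514666 F [-0.13 -0.94 -0.31]
row [-0.05  0.02  0.23] [-0.46  1.7   0.76]
[ 0.51257095 -0.32571945  0.31214802] [[-1.93785009e-01 -9.42691136e-01 -2.71626200e-01]
 [-9.81043536e-01  1.85934009e-01  5.46088294e-02]
 [-9.74711202e-04  2.77059500e-01 -9.60852269e-01]]
```

View pics/w1.png

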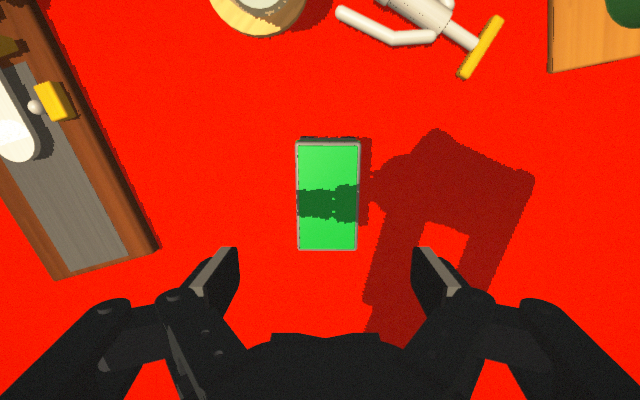

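The wrist view shows the green pack with its top corners at about (297,143), (359,143), (356,249) and (298,249). It sits centred between the fingers and nearly square to them. I'll measure the top from this view.

Run:
```python
from h import *
for f,lim in(('w1',(280,380,130,260)),('t1',(395,450,215,275))):
    d=load(f);P=world(d);c=d['color'].astype(int);v,u=np.mgrid[:400,:640]
    m=(u>lim[0])&(u<lim[1])&(v>lim[2])&(v<lim[3])&(c[...,1]>c[...,0]+30)&(abs(P[...,2]-.07)<.015)
    p=P[m]; print(f,m.sum(),cv2.minAreaRect((p[:,:2]*1000).astype(np.float32)),np.median(p[:,2]))
d=load('w1');R=d['attitude'];o=d['origin']
for uv in((297,143),(359,143),(356,249),(298,249)):
    ray=R@np.array([(uv[0]-d['cx'])/d['fx'],(uv[1]-d['cy'])/d['fy'],1]);print(o+ray*(.07-o[2])/ray[2])
```

```text
w1 5994 ((444.54412841796875, -314.25970458984375), (54.06865692138672, 97.78504943847656), 78.477783203125) 0.06987322308141312
t1 401 ((443.68804931640625, -313.7169494628906), (54.20606994628906, 93.77747344970703), 78.45401000976562) 0.07154820045958532
[ 0.49585906 -0.29897872  0.07      ]
[ 0.48597146 -0.34905793  0.07      ]
[ 0.39216362 -0.33092994  0.07      ]
[ 0.40241946 -0.27888034  0.07      ]
```

```bash
python3 -c "
from h import *
go([.4443,-.3142,.025],-11.45)"
```

```text
t 1.15 w 0.08508907933455279 F [-0.59 -0.32 -0.36]
row [0.05 0.04 0.29] [  1.99  -2.34 146.4 ]
```

Call:
send_rows(motion=[[[0.05,0,0.25,2,-1.5,25,-1],[0.05,0,0.25,2,-1.5,50,-1],[0.05,0,0.25,2,-1.5,75,-1],[0.05,0,0.25,2,-1.5,75,-1],[0.05,0,0.25,2,-1.5,75,-1]]])

```text
t: 1.65
position: [0.4431, -0.3169, 0.0971]
tcp_rot: [[0.979, -0.202, -0.001], [-0.202, -0.979, 0.0], [-0.001, -0.0, -1.0]]
wrist_force: [0.8, -0.6, -0.5]
width: 0.0856
```

```bash
python3 -c "
from h import *
go([.4443,-.3142,.025],-11.45)"
```

```text
t 1.65 w 0.08556368048798293 F [ 0.75 -0.56 -0.51]
row [-0.    0.03 -0.21] [ 0.69 -2.92 72.05]
```

Call:
send_rows(motion=[[[0,0,0,0,-2.5,20,-1],[0,0,0,0,-2.5,40,-1],[0,0,0,0,-2.5,50,-1],[0,0,0,0,-2.5,50,-1],[0,0,0,0,-2.5,50,-1],[0,0,0,0,-2.5,50,-1]]])

```text
t: 2.25
position: [0.445, -0.3142, 0.0479]
tcp_rot: [[0.98, -0.201, 0.002], [-0.201, -0.98, -0.001], [0.002, 0.001, -1.0]]
wrist_force: [0.5, 0.2, 0.3]
width: 0.0855
```

```bash
python3 -c "
from h import *
go([.4443,-.3142,.025],-11.45)
viewer.capture('top')
go([.4443,-.3142,.025],-11.45)
viewer.capture('top')
go([.4443,-.3142,.025],-11.45)"
```

```text
t 2.25 w 0.0854743138717753 F [0.49 0.21 0.31]
row [ 0.05 -0.11 -0.13] [-0.73  0.13 22.91]
t 2.3 w 0.08538714842526646 F [-0.02  0.72  0.18]
row [ 0.05 -0.1  -0.13] [-0.67  0.22 22.82]
t 2.35 w 0.08538998964025488 F [-0.37 -0.11 -0.46]
row [ 0.04 -0.09 -0.13] [-0.54  0.31 22.65]
```

Settled. Next I'll descend and close.

Call:
send_rows(motion=[[[0,-0.1,-0.13,-0.5,0.3,12,-1],[0,-0.1,-0.13,-0.5,0.3,22.5,-1],[0,-0.1,-0.13,-0.5,0.3,22.5,-1],[0,-0.1,-0.13,-0.5,0.3,22.5,1],[0,-0.1,-0.13,-0.5,0.3,22.5,1],[0,-0.1,-0.13,-0.5,0.3,22.5,1],[0,-0.1,-0.13,-0.5,0.3,22.5,1],[0,-0.1,-0.13,-0.5,0.3,22.5,1]]])

```text
t: 3.15
position: [0.444, -0.3139, 0.0245]
tcp_rot: [[0.98, -0.198, -0.001], [-0.198, -0.98, -0.0], [-0.001, 0.0, -1.0]]
wrist_force: [0.8, -1.2, 1.1]
width: 0.0555
```

Call:
send_rows(motion=[[[0,0,0,0,0,0,1],[0,0,0,0,0,0,1],[0,0,0,0,0,0,1],[0,0,0,0,0,0,1]]])

```text
t: 3.55
position: [0.444, -0.3139, 0.0245]
tcp_rot: [[0.98, -0.199, -0.001], [-0.199, -0.98, -0.0], [-0.001, 0.0, -1.0]]
wrist_force: [0.8, -0.8, 4.4]
width: 0.0554
```

```bash
python3 -c "
from h import *
s=readout.state(); print(s['position'],s['width'])
cap('wrist','w2')"
```

```text
[ 0.44397968 -0.31392252  0.02445222] 0.05537671944339559
```

View pics/w2.png

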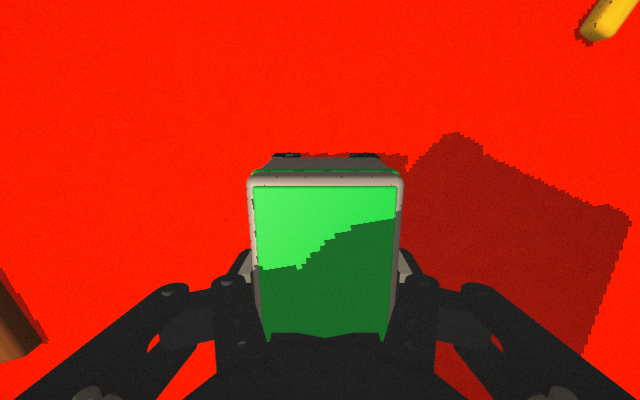

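The pack is gripped (55.4 mm opening) and square in the fingers. I'll lift it.

Call:
send_rows(motion=[[[0,0,0,0,0,-15,1],[0,0,0,0,0,-40,1],[0,0,0,0,0,-65,1],[0,0,0,0,0,-85,1],[0,0,0,0,0,-85,1],[0,0,0,0,0,-85,1]]])

```text
t: 4.2
position: [0.4435, -0.3135, 0.1086]
tcp_rot: [[0.98, -0.198, -0.002], [-0.198, -0.98, 0.001], [-0.002, -0.0, -1.0]]
wrist_force: [-0.2, -0.4, -3.2]
width: 0.055
```

```bash
python3 -c "
from h import *
p=dockw(-.075,0,.11);print(p)
go(p,5.7)"
```

```text
[ 0.44977083 -0.03864898  0.11      ]
t 4.2 w 0.05496442865583902 F [-0.19 -0.43 -3.24]
row [ -0.02   0.12 -17.14] [ -48.38 -270.6    -1.31]
```

Call:
send_rows(motion=[[[0,0.1,-4,-10,-35,-1,1],[0,0.1,-8,-20,-75,-1,1],[0,0.1,-12,-30,-120,-1,1],[0,0.1,-17.1,-40,-165,-1,1],[0,0.1,-17.1,-45,-210,-1,1],[0,0.1,-17.1,-48,-245,-1,1],[0,0.1,-17.1,-48.4,-270.6,-1,1],[0,0.1,-17.1,-48.4,-270.6,-1,1]]])

```text
t: 5.0
position: [0.4494, -0.0363, 0.1088]
tcp_rot: [[0.995, 0.101, -0.002], [0.101, -0.995, 0.001], [-0.002, -0.001, -1.0]]
wrist_force: [-0.4, -0.3, -3.7]
width: 0.0559
```

Call:
send_rows(motion=[[[0,0,0,0,0,0,1],[0,0,0,0,0,0,1],[0,0,0,0,0,0,1],[0,0,0,0,0,0,1]]])

```text
t: 5.4
position: [0.45, -0.0397, 0.1101]
tcp_rot: [[0.995, 0.097, -0.0], [0.097, -0.995, 0.0], [-0.0, -0.0, -1.0]]
wrist_force: [0.4, -0.8, -3.0]
width: 0.0555
```

```bash
python3 -c "
from h import *
go(dockw(-.075,0,.11),5.7)
d=cap('wrist','w3'); cap('scene','s3');cap('top','t3')
cv2.imwrite('pics/w3b.png',cv2.resize(d['color'][:200,160:480,::-1],None,fx=2.5,fy=2.5))
"
```

```text
t 5.4 w 0.05549928514258411 F [ 0.38 -0.85 -3.04]
row [-0.    0.   -0.12] [-0.13 -1.06  0.11]
```

View pics/w3.png

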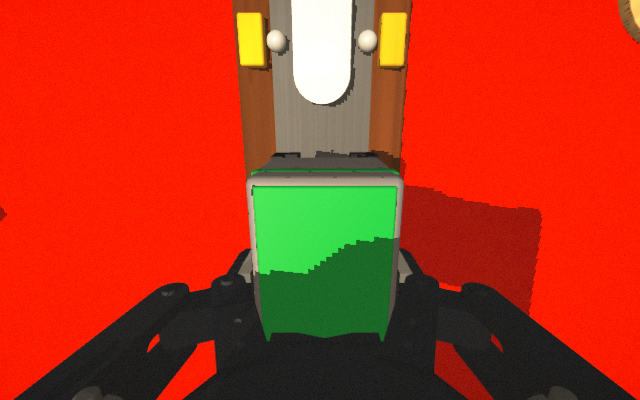

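View pics/s3.png

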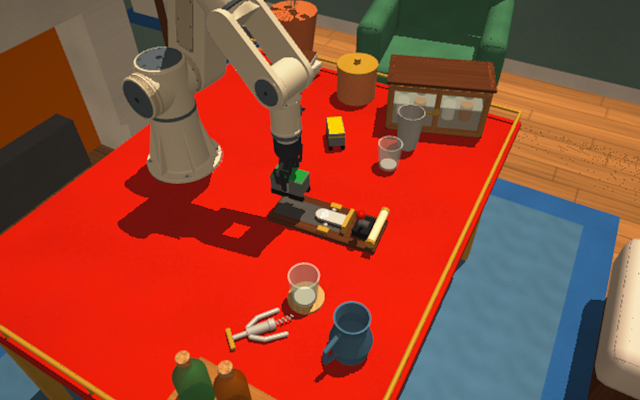

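The wrist view has the rail ahead of the pack. The rail head spans about columns 293–351 at row 60, with its nose at about (322,104). The pack's green top runs from column 254 to 397 at row 190. I'll compare them in the tool frame.

Run:
```python
from h import *
d=load('w3');R=d['attitude'];o=d['origin'];c=d['color'].astype(float)
s=readout.state();T=np.array(s['tcp_rot']);tp=s['position']
def pl(uu,vv,z):
    ray=R@np.array([(uu-d['cx'])/d['fx'],(vv-d['cy'])/d['fy'],1]);return o+ray*(z-o[2])/ray[2]
def edge(row,lo,hi,ch,sign):
    w=np.diff(c[row,lo:hi,ch])*sign; i=np.argmax(w); a=w[max(i-1,0):i+2]; k=np.arange(max(i-1,0),max(i-1,0)+len(a)); a=np.clip(a,0,None); return lo+.5+(a*k).sum()/a.sum()
mid=[]
for row in range(10,80,6):
    a=edge(row,280,310,2,1);b=edge(row,338,368,2,-1); A=pl(a,row,.031);B=pl(b,row,.031);M=(A+B)/2;mid.append(M);print(row,round(a,2),round(b,2),'w',round(np.linalg.norm(A-B)*1000,1),'tool',(T.T@(M-tp)*1000).round(2),'dock y',round(((M-O)@[-np.sin(H),np.cos(H),0])*1000,2))
mid=np.array(mid);k=np.polyfit(mid[:,0],mid[:,1],1);print('rail heading',np.degrees(np.arctan(k[0])))
# plinth edges
for row in (60,80,100,120,140):
    a=edge(row,225,260,0,-1);b=edge(row,385,420,0,1);A=pl(a,row,.015);B=pl(b,row,.015);M=(A+B)/2;print('pl',a.round(1),b.round(1),np.linalg.norm(A-B)*1000,(T.T@(M-tp)*1000).round(2))
zt=tp[2]+.0455
for row in (190,200,210,220,230):
    a=edge(row,240,265,1,1);b=edge(row,385,402,1,-1); A=pl(a,row,zt);B=pl(b,row,zt);print('pack',a.round(1),b.round(1),np.linalg.norm(A-B)*1000,(T.T@((A+B)/2-tp)*1000).round(2))
print('front top edge',T.T@(pl(325,186,zt)-tp)*1000,'nose',T.T@(pl(322,104,.031)-tp)*1000, 'nose dock',(pl(322,104,.031)-O)@[np.cos(H),np.sin(H),0])
print(np.degrees(np.arctan2(T[1,0],T[0,0])))
```

```text
10 291.24 351.32 w 40.0 tool [137.04  -2.5   79.36] dock y 1.47
16 291.5 350.94 w 39.8 tool [133.53  -2.55  79.36] dock y 1.53
22 291.51 350.96 w 40.0 tool [129.97  -2.56  79.36] dock y 1.55
28 291.66 350.84 w 40.0 tool [126.38  -2.58  79.35] dock y 1.57
34 291.89 350.84 w 40.1 tool [122.75  -2.52  79.35] dock y 1.51
40 291.83 350.62 w 40.2 tool [119.09  -2.63  79.35] dock y 1.63
46 292.25 350.62 w 40.1 tool [115.38  -2.51  79.35] dock y 1.52
52 292.47 350.3 w 39.9 tool [111.64  -2.57  79.35] dock y 1.58
58 292.52 350.3 w 40.1 tool [107.86  -2.57  79.35] dock y 1.59
64 292.63 349.9 w 40.0 tool [104.04  -2.69  79.35] dock y 1.72
70 292.7 349.97 w 40.2 tool [100.18  -2.66  79.35] dock y 1.69
76 293.26 349.61 w 39.7 tool [96.27 -2.62 79.34] dock y 1.65
rail heading 5.435142409066966
pl 236.4 407.3 127.48182448886172 [109.29  -2.43  95.35]
pl 237.8 405.6 127.39682865808771 [95.41 -2.57 95.34]
pl 239.3 404.5 127.66097985143199 [81.03 -2.5  95.34]
pl 240.9 403.4 127.9741243989333 [66.12 -2.39 95.33]
pl 242.3 401.5 127.69210232301417 [50.65 -2.68 95.33]
pack 252.7 395.9 48.748712757050875 [ 45.06  -0.57 -45.48]
pack 246.8 395.1 50.9927753362269 [ 41.52  -1.72 -45.49]
pack 247.7 394.1 50.84299785034158 [ 37.9   -1.76 -45.49]
pack 248.4 400.3 53.308509820465375 [ 34.21  -0.56 -45.49]
pack 249.2 399.8 53.37565032309489 [ 30.44  -0.52 -45.49]
front top edge [ 46.45843795  -0.31590421 -45.48454049] nose [77.50005014 -2.30825972 79.33770903] nose dock 0.002870321106185531
5.606340485367955
```

```bash
sed -i 's/H=np.radians(5.7); O=np.array(\[0.5244,-0.0312,0\])/H=np.radians(5.5); O=np.array([0.5246,-0.0299,0])/' h.py; python3 -c "
from h import *
go(dockw(-.066,0,.045),5.5)
"
```

```text
t 5.55 w 0.0554156610869711 F [-0.13 -1.08 -4.03]
row [-0.   -0.02  0.11] [ 8.96 -2.32 65.31]
```

Call:
send_rows(motion=[[[0,0,0.1,9,-2.3,20,1],[0,0,0.1,9,-2.3,40,1],[0,0,0.1,9,-2.3,55,1],[0,0,0.1,9,-2.3,65,1],[0,0,0.1,9,-2.3,65,1],[0,0,0.1,9,-2.3,65,1],[0,0,0.1,9,-2.3,65,1],[0,0,0.1,9,-2.3,65,1]]])

```text
t: 6.35
position: [0.4595, -0.0359, 0.046]
tcp_rot: [[0.995, 0.097, 0.002], [0.097, -0.995, -0.0], [0.002, 0.0, -1.0]]
wrist_force: [0.9, -0.7, -3.1]
width: 0.0552
```

```bash
cat > m.py <<'E'
from h import *
import sys
f=sys.argv[1]; go(dockw(-.062,0,.040),5.5)
d=cap('wrist',f);R=d['attitude'];o=d['origin'];c=d['color'].astype(float)
s=readout.state();T=np.array(s['tcp_rot']);tp=s['position']
print(tp)
def pl(uu,vv,z):
    ray=R@np.array([(uu-d['cx'])/d['fx'],(vv-d['cy'])/d['fy'],1]);return o+ray*(z-o[2])/ray[2]
def edge(row,lo,hi,ch,sign):
    w=np.diff(c[row,lo:hi,ch])*sign; i=np.argmax(w); a=w[max(i-1,0):i+2]; k=np.arange(max(i-1,0),max(i-1,0)+len(a)); a=np.clip(a,0,None); return lo+.5+(a*k).sum()/a.sum()
for row in range(4,90,8):
    a=edge(row,265,310,2,1);b=edge(row,338,385,2,-1); A=pl(a,row,.031);B=pl(b,row,.031);M=(A+B)/2;print(row,round(a,2),round(b,2),'w',round(np.linalg.norm(A-B)*1000,1),'tool',(T.T@(M-tp)*1000).round(2))
zt=tp[2]+.0455
for row in (220,230,240):
    a=edge(row,235,265,1,1);b=edge(row,385,410,1,-1); A=pl(a,row,zt);B=pl(b,row,zt);print('pack',a.round(1),b.round(1),np.linalg.norm(A-B)*1000,(T.T@((A+B)/2-tp)*1000).round(2))
E
python3 m.py w4
```

```text
t 6.35 w 0.05524651845801055 F [ 0.89 -0.69 -3.11]
row [ 0.01 -0.09  0.05] [3.36 0.29 5.99]
[ 0.45942958 -0.03582692  0.04592037]
4 283.54 367.9 w 39.7 tool [ 1.2022e+02 -6.0000e-02  1.5100e+01]
12 283.72 367.78 w 39.8 tool [ 1.1691e+02 -4.0000e-02  1.5090e+01]
20 283.96 367.54 w 39.9 tool [ 1.1356e+02 -5.0000e-02  1.5090e+01]
28 284.32 367.26 w 39.8 tool [ 1.1017e+02 -3.0000e-02  1.5080e+01]
36 284.56 366.93 w 39.8 tool [ 1.0672e+02 -5.0000e-02  1.5080e+01]
44 284.93 366.83 w 39.9 tool [1.0323e+02 1.0000e-02 1.5070e+01]
52 285.25 366.51 w 39.8 tool [99.69  0.   15.07]
60 285.54 365.92 w 39.7 tool [ 9.611e+01 -7.000e-02  1.506e+01]
68 285.72 365.73 w 39.8 tool [ 9.247e+01 -8.000e-02  1.506e+01]
76 285.79 365.76 w 40.0 tool [ 8.878e+01 -5.000e-02  1.505e+01]
84 286.9 364.76 w 39.3 tool [ 8.504e+01 -3.000e-02  1.505e+01]
pack 248.6 400.6 53.51574644849642 [ 34.36  -0.73 -45.45]
pack 249.5 399.7 53.41270973367571 [ 30.58  -0.74 -45.46]
pack 250.2 399.1 53.49062040306765 [ 26.73  -0.73 -45.46]
```

View pics/w4.png

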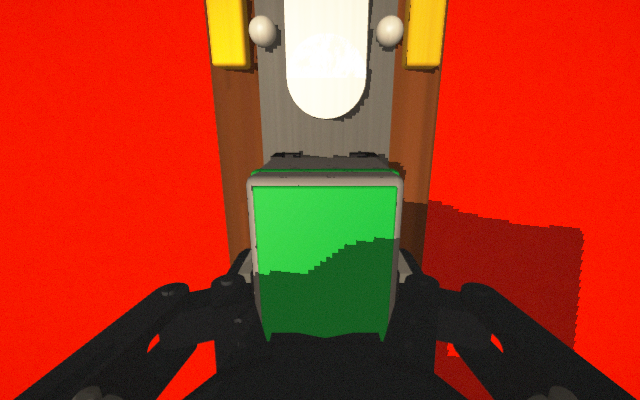

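The view shows the pack in line with the rail, with the rail centre 0.05 mm and the pack 0 to −0.7 mm off the tool axis. I'll lower it and start onto the rail.

Call:
send_rows(motion=[[[0,0,0,0,0.3,3,1],[0,0,0,0,0.3,5.3,1],[0,0,0,5,0.3,5.3,1],[0,0,0,12,0.3,5.3,1],[0,0,0,18,0.3,5.3,1],[0,0,0,24,0.3,5.3,1],[0,0,0,30,0.3,5.3,1],[0,0,0,30,0.3,5.3,1]]])

```text
t: 7.2
position: [0.4901, -0.0331, 0.0401]
tcp_rot: [[0.995, 0.097, 0.001], [0.097, -0.995, 0.0], [0.001, 0.0, -1.0]]
wrist_force: [0.6, -0.1, -3.3]
width: 0.0553
```

```bash
python3 m.py w5 | head -8
```

```text
t 7.2 w 0.055303273518001045 F [ 0.56 -0.12 -3.27]
row [ 0.01 -0.08  0.06] [-27.35   0.08   0.06]
[ 0.48928276 -0.03312842  0.03997255]
4 281.56 369.29 w 39.8 tool [119.06  -0.17   9.02]
12 281.76 368.84 w 39.7 tool [115.87  -0.22   9.02]
20 282.09 368.75 w 39.8 tool [112.65  -0.18   9.02]
28 282.29 368.5 w 39.9 tool [109.38  -0.19   9.02]
36 282.56 367.89 w 39.7 tool [106.07  -0.27   9.02]
```

View pics/w5.png

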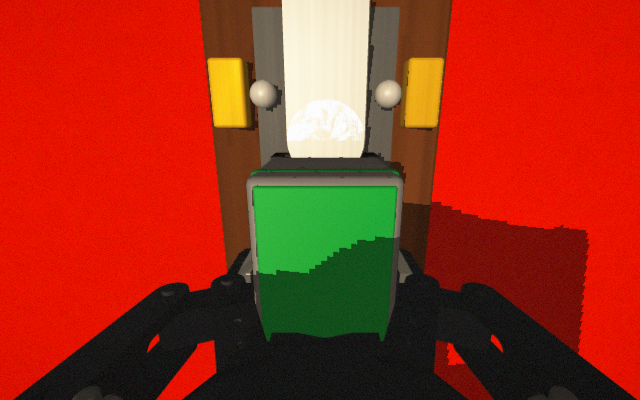

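The pack is over the nose without lateral force. I'll keep sliding.

Call:
send_rows(motion=[[[0,0,0,6,0,0,1],[0,0,0,12,0,0,1],[0,0,0,18,0,0,1],[0,0,0,24,0,0,1],[0,0,0,29,0,0,1],[0,0,0,33,0,0,1],[0,0,0,37,0,0,1],[0,0,0,40,0,0,1]]])

```text
t: 8.05
position: [0.529, -0.0293, 0.04]
tcp_rot: [[0.995, 0.097, 0.0], [0.097, -0.995, 0.0], [0.0, -0.0, -1.0]]
wrist_force: [-3.3, -1.6, -3.6]
width: 0.0557
```

Call:
send_rows(motion=[[[0,0,0,5,0,0,1],[0,0,0,10,0,0,1],[0,0,0,15,0,0,1],[0,0,0,20,0,0,1],[0,0,0,25,0,0,1],[0,0,0,30,0,0,1],[0,0,0,32,0,0,1],[0,0,0,32,0,0,1]]])

```text
t: 8.85
position: [0.5616, -0.0262, 0.0402]
tcp_rot: [[0.995, 0.097, 0.002], [0.097, -0.995, 0.0], [0.002, 0.0, -1.0]]
wrist_force: [1.8, -0.0, -4.7]
width: 0.0553
```

```bash
python3 -c "
from h import *
go(dockw(.045,0,.040),5.5)
cap('wrist','w6');cap('top','t6')
go(dockw(.045,0,.040),5.5)
"
```

```text
t 8.85 w 0.05526572926541742 F [ 1.82 -0.03 -4.71]
row [ 0.01 -0.12  0.05] [7.79 0.18 0.21]
t 8.95 w 0.05581730240029781 F [ 1.18 -0.35 -4.02]
row [ 0.01 -0.11  0.05] [8.06 0.18 0.3 ]
```

View pics/w6.png

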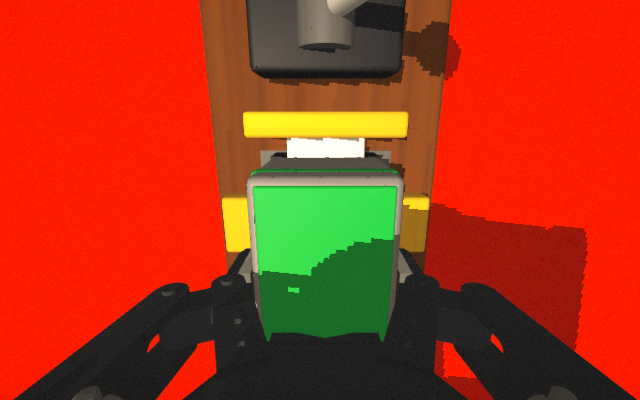

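The pack is on the rail with about 8 mm left to the stop. I'll move up to it in small steps.

Call:
send_rows(motion=[[[0,0,0,2,0,0,1],[0,0,0,4,0,0,1],[0,0,0,6,0,0,1],[0,0,0,7.5,0,0,1],[0,0,0,7.5,0,0,1],[0,0,0,7.5,0,0,1]]])

```text
t: 9.55
position: [0.5683, -0.0255, 0.0401]
tcp_rot: [[0.995, 0.097, 0.001], [0.097, -0.995, 0.0], [0.001, 0.0, -1.0]]
wrist_force: [1.9, -1.9, -3.4]
width: 0.0549
```

```bash
python3 -c "
from h import *
go(dockw(.045,0,.040),5.5)
d=cap('wrist','w7')
cv2.imwrite('pics/w7b.png',cv2.resize(d['color'][100:260,220:440,::-1],None,fx=3.5,fy=3.5,interpolation=cv2.INTER_CUBIC))
go(dockw(.045,0,.040),5.5)
"
```

```text
t 9.55 w 0.05491393071953939 F [ 1.9  -1.87 -3.42]
row [ 0.   -0.05  0.05] [1.05 0.2  0.11]
t 9.6 w 0.05511470203138971 F [ 2.04 -0.21 -4.48]
row [ 0.   -0.05  0.06] [1.07 0.2  0.13]
```

View pics/w7b.png

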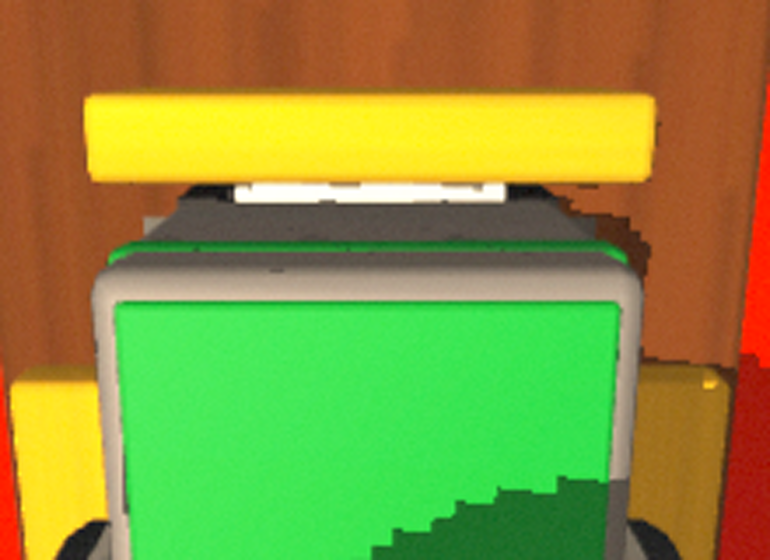

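A narrow strip of rail still shows before the stop, so I'll keep going.

Call:
send_rows(motion=[[[0,0,0,0.7,0,0,1],[0,0,0,1.3,0,0,1],[0,0,0,2,0,0,1],[0,0,0,2,0,0,1],[0,0,0,2,0,0,1]]])

```text
t: 10.1
position: [0.5697, -0.0252, 0.0399]
tcp_rot: [[0.995, 0.097, -0.0], [0.097, -0.995, 0.0], [-0.0, -0.0, -1.0]]
wrist_force: [0.6, -0.1, -4.0]
width: 0.0553
```

```bash
python3 -c "
from h import *
go(dockw(.045,0,.040),5.5)
d=cap('wrist','w8')
cv2.imwrite('pics/w8b.png',cv2.resize(d['color'][100:260,220:440,::-1],None,fx=3.5,fy=3.5,interpolation=cv2.INTER_CUBIC))
go(dockw(.045,0,.040),5.5)
"
```

```text
t 10.1 w 0.05525119226826913 F [ 0.61 -0.11 -4.02]
row [-0.01  0.01  0.05] [-0.39  0.31 -0.07]
t 10.15 w 0.05537614912328485 F [-0.16 -0.92 -3.73]
row [-0.01  0.    0.05] [-0.41  0.31 -0.05]
```

View pics/w8b.png

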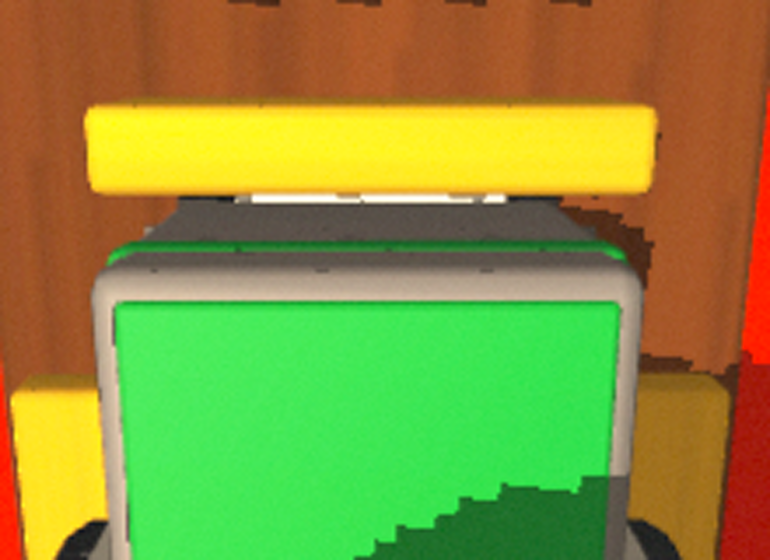

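Run:
```python
from h import *
d=load('w8');R=d['attitude'];o=d['origin']
def pl(uu,vv,z):
    ray=R@np.array([(uu-d['cx'])/d['fx'],(vv-d['cy'])/d['fy'],1]);return ((o+ray*(z-o[2])/ray[2]-O)@[np.cos(H),np.sin(H),0]*1000).round(2)
print('cam',(o-O)@[np.cos(H),np.sin(H),0])
print('stop face',pl(325,155.1,.047),'pack front at slot roof',pl(325,158,.0337),'stop bottom seen',pl(325,155.1,.0337))
print('pack top front green',pl(325,186,.0855), 'far edge stop',pl(325,130,.047))
c=d['color'].astype(int);P=world(d)
for v in range(150,192,2): print(v,c[v,325],((P[v,325]-O)@[np.cos(H),np.sin(H),0]*1000).round(1),(P[v,325,2]*1000).round(1))
```

```text
cam 0.11494119282930292
stop face 97.49 pack front at slot roof 94.29 stop bottom seen 95.76
pack top front green 92.03 far edge stop 108.78
150 [255 234  30] 99.6 44.9
152 [254 226  35] 98.8 46.3
154 [240 179  41] 97.7 44.8
156 [255 254 244] 94.8 29.7
158 [86 77 66] 94.9 38.1
160 [89 80 73] 94.9 44.5
162 [87 79 69] 94.8 50.5
164 [90 82 74] 95.1 58.1
166 [93 82 76] 94.9 62.0
168 [74 87 64] 94.9 66.5
170 [ 36 121  48] 95.1 72.2
172 [91 81 72] 94.9 75.4
174 [94 87 75] 94.9 78.9
176 [116 104  93] 94.7 81.6
178 [156 137 120] 94.4 83.6
180 [178 160 139] 93.7 83.4
182 [191 169 151] 92.9 83.4
184 [206 185 162] 92.2 83.4
186 [ 36 166  54] 91.7 84.0
188 [ 55 222  79] 91.0 84.3
190 [ 66 234  90] 90.5 85.0
```

Depth puts the stop face about 2.5 mm ahead of the pack front, so another 1.5–2 mm is needed.

Call:
send_rows(motion=[[[0,0,0,0.5,0,0,1],[0,0,0,1,0,0,1],[0,0,0,1.5,0,0,1],[0,0,0,2,0,0,1],[0,0,0,2,0,0,1],[0,0,0,2,0,0,1]]])

```text
t: 10.75
position: [0.5717, -0.0251, 0.0399]
tcp_rot: [[0.995, 0.097, -0.0], [0.097, -0.995, 0.0], [-0.0, -0.0, -1.0]]
wrist_force: [-0.4, 0.0, -3.0]
width: 0.0554
```

```bash
cat > g.py <<'E'
from h import *
import sys
go(dockw(.045,0,.040),5.5)
d=cap('wrist',sys.argv[1]); go(dockw(.045,0,.040),5.5)
cv2.imwrite('pics/'+sys.argv[1]+'b.png',cv2.resize(d['color'][100:260,220:440,::-1],None,fx=3.5,fy=3.5,interpolation=cv2.INTER_CUBIC))
P=world(d)
for v in (150,152,153,154,155,156,157,158,160,162,164,166,168,170,172):
    q=P[v,300:350];print(v,d['color'][v,325],np.median((q-O)@[np.cos(H),np.sin(H),0]*1000).round(1),np.median(q[:,2]*1000).round(1))
E
python3 g.py w9
```

```text
t 10.75 w 0.05535821064428903 F [-0.43  0.01 -3.01]
row [-0.01  0.01  0.05] [-2.35  0.27 -0.07]
t 10.8 w 0.055478705862061425 F [-0.26 -0.21 -3.75]
row [-0.01  0.01  0.05] [-2.37  0.26 -0.06]
150 [255 239  30] 101.7 46.1
152 [255 237  35] 100.7 45.7
153 [255 235  30] 100.3 45.8
154 [255 235  32] 99.8 45.9
155 [255 232  31] 99.4 45.9
156 [255 230  42] 98.9 45.8
157 [253 208  25] 98.4 45.7
158 [244 187  39] 97.9 45.5
160 [93 82 64] 96.9 45.0
162 [88 80 71] 96.9 51.1
164 [89 82 74] 96.9 56.8
166 [91 80 73] 96.9 62.0
168 [70 87 61] 96.9 66.7
170 [ 35 120  47] 97.2 72.9
172 [90 81 74] 96.9 75.5
```

View pics/w9b.png

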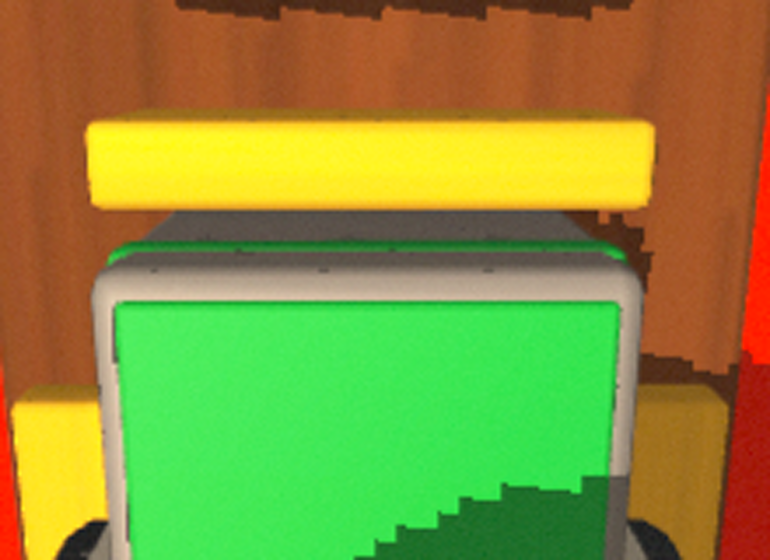

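The strip of rail is gone, the gap is about 0.7–1 mm and the force is near zero, which fits being caught in the detent. I'll release and back off straight up.

Call:
send_rows(motion=[[[0,0,0,0,0,0,-1],[0,0,0,0,0,0,-1],[0,0,0,0,0,0,-1],[0,0,0,0,0,0,-1],[0,0,0,0,0,0,-1],[0,0,0,0,0,0,-1]]])

```text
t: 11.4
position: [0.572, -0.0251, 0.0401]
tcp_rot: [[0.995, 0.097, 0.0], [0.097, -0.995, 0.0], [0.0, -0.0, -1.0]]
wrist_force: [0.5, -0.8, -0.2]
width: 0.0851
```

```bash
python3 g.py w10 | tail -9
```

```text
157 [254 224  35] 98.7 45.7
158 [251 205  40] 98.2 45.6
160 [131  98  47] 97.1 44.3
162 [88 78 71] 96.9 49.2
164 [89 78 73] 96.9 55.0
166 [93 81 75] 96.9 60.3
168 [83 82 68] 96.9 65.2
170 [ 31 113  42] 97.2 71.5
172 [ 84 103  73] 96.9 74.1
```

Call:
send_rows(motion=[[[0,0,0,0,0,-10,-1],[0,0,0,0,0,-30,-1],[0,0,0,0,0,-60,-1],[0,0,0,0,0,-90,-1],[0,0,0,0,0,-120,-1],[0,0,0,0,0,-140,-1],[0,0,0,0,0,-140,-1],[0,0,0,0,0,-140,-1]]])

```text
t: 12.25
position: [0.572, -0.0251, 0.1806]
tcp_rot: [[0.995, 0.097, 0.001], [0.097, -0.995, 0.0], [0.001, 0.0, -1.0]]
wrist_force: [-0.0, -1.3, -0.8]
width: 0.0854
```

```bash
python3 -c "
from h import *
go(dockw(.045,0,.18),5.5)
cap('wrist','w11')"
```

```text
t 12.25 w 0.0854039364809364 F [-0.02 -1.33 -0.77]
row [ 0.   -0.08  0.06] [-2.62  0.24  0.57]
```

View pics/w11.png

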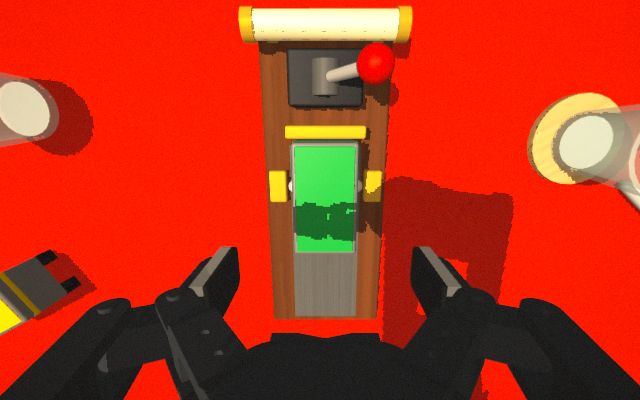

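The pack stays put by the stop (rail detent balls either side at about (291,186) and (359,186)). The red knob is at (376,63). I'll check the pack pose and plan the lever push.

Run:
```python
from h import *
d=load('w11');P=world(d);c=d['color'].astype(int);v,u=np.mgrid[:400,:640]
Rd=np.array([[np.cos(H),np.sin(H)],[-np.sin(H),np.cos(H)]])
def rect(m,n):
    p=P[m];q=((p-O)[:,:2]@Rd.T*1000).astype(np.float32);print(n,m.sum(),cv2.minAreaRect(q),np.median(p[:,2]))
rect((u>285)&(u<365)&(v>135)&(v<260)&(c[...,1]>c[...,0]+30)&(abs(P[...,2]-.085)<.008),'pack')
rect((u>275)&(u<375)&(v>120)&(v<145)&(c[...,0]>180)&(c[...,1]>150)&(c[...,2]<80)&(abs(P[...,2]-.047)<.005),'stop')
rect((u>350)&(u<400)&(v>38)&(v<90)&(c[...,0]>150)&(c[...,1]<80)&(P[...,2]>.08),'knob')
go(dockw(.1515,-.085,.18),5.5)
```

```text
pack 6186 ((47.00202941894531, 1.281839370727539), (50.28908920288086, 93.71614074707031), 89.93639373779297) 0.08488352787525359
stop 1035 ((102.78939819335938, 0.7557449340820312), (74.91102600097656, 11.061445236206055), 89.98103332519531) 0.04568158988273502
knob 1226 ((142.35931396484375, -18.23534393310547), (24.281166076660156, 58.893470764160156), 30.54044532775879) 0.11791525060851309
t 12.3 w 0.08531945553178187 F [-0.48  0.58 -0.14]
row [-0.01  0.02  0.05] [104.36  85.39  -0.4 ]
```

Call:
send_rows(motion=[[[0,0,0,20,25,0,1],[0,0,0,45,50,0,1],[0,0,0,75,75,0,1],[0,0,0,95,86,0,1],[0,0,0,104.5,86,0,1],[0,0,0,104.5,86,0,1],[0,0,0,104.5,86,0,1],[0,0,0,104.5,86,0,1]]])

```text
t: 13.1
position: [0.6831, -0.0998, 0.1797]
tcp_rot: [[0.995, 0.097, -0.001], [0.097, -0.995, 0.0], [-0.001, -0.0, -1.0]]
wrist_force: [0.2, -0.2, 0.0]
width: -0.0
```

```bash
python3 -c "
from h import *
go(dockw(.1515,-.085,.095),5.5)
cap('wrist','w12');cap('scene','s12')"
```

```text
t 13.1 w -3.0249191518281934e-05 F [ 0.24 -0.24  0.01]
row [-0.03  0.06  0.09] [ 0.56  0.27 84.73]
```

View pics/w12.png

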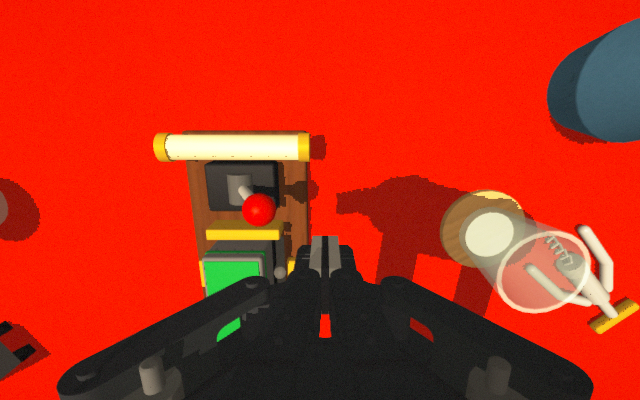

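View pics/s12.png

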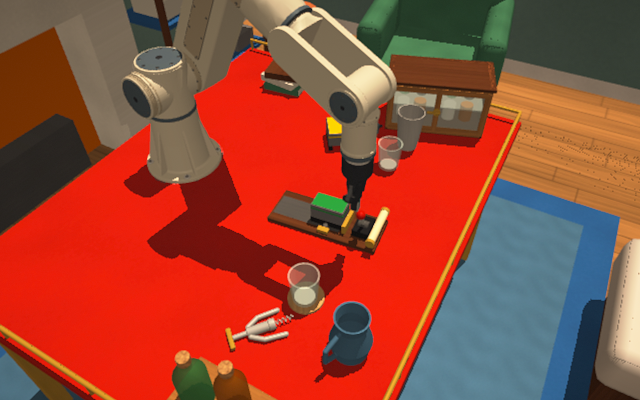

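Run:
```python
from h import *
d=load('w12');P=world(d);s=readout.state();T=np.array(s['tcp_rot']);q=(P-s['position'])@T*1000
m=(d['range_z']>0.02)&(abs(q[...,1])<75)&(q[...,2]<5)&(abs(q[...,0])<40)
for lo in range(-60,60,6):
    k=m&(q[...,1]>=lo)&(q[...,1]<lo+6)
    if k.sum()>5: print(lo,k.sum(),'lowest tool z',np.percentile(q[...,2][k],[98,100]).round(1),'x',np.percentile(q[...,0][k],[2,98]).round(0))
Rd=np.array([[np.cos(H),np.sin(H)],[-np.sin(H),np.cos(H)]])
c=d['color'].astype(int);v,u=np.mgrid[:400,:640]
k=(u>238)&(u<280)&(v>190)&(v<228)&(c[...,0]>120)&(c[...,1]<40)&(P[...,2]>.085)
p=P[k];print('knob',((p-O)[:,:2]@Rd.T*1000).min(0),((p-O)[:,:2]@Rd.T*1000).max(0),p[:,2].max())
```

```text
-60 1401 lowest tool z [-76.1 -72.3] x [10. 13.]
-54 2323 lowest tool z [-69.6 -64.8] x [ 4. 12.]
-48 2455 lowest tool z [-62.7 -57.2] x [ 3. 12.]
-42 3403 lowest tool z [-54.8 -50.9] x [-9. 12.]
-36 2061 lowest tool z [-48.6 -43.8] x [-9. 12.]
-30 1972 lowest tool z [-46.7 -42.8] x [-8. 13.]
-24 1231 lowest tool z [-42.  -39.6] x [ 2. 19.]
-18 3030 lowest tool z [-18.7  -6. ] x [ 6. 19.]
-12 3601 lowest tool z [-12.   -2.5] x [ 6. 19.]
-6 3074 lowest tool z [-9.3 -2. ] x [-9. 15.]
0 3516 lowest tool z [-10.9  -2.6] x [-8. 18.]
6 3405 lowest tool z [-12.1  -4.4] x [ 6. 19.]
12 2347 lowest tool z [-41.7  -9.9] x [ 6. 19.]
18 1465 lowest tool z [-44.1 -40.5] x [-3. 12.]
24 1820 lowest tool z [-47.1 -41.8] x [-9. 12.]
30 2515 lowest tool z [-50.3 -45.5] x [-9. 12.]
36 3519 lowest tool z [-57.9 -52.4] x [-7. 12.]
42 2199 lowest tool z [-64.9 -60.8] x [ 3. 12.]
48 2041 lowest tool z [-72.2 -68.6] x [ 6. 13.]
54 964 lowest tool z [-78.  -75.5] x [10. 13.]
knob [140.60266768 -84.08015901] [220.70392576 -21.55281775] 0.32108259700202724
```

The finger linkage sits about 40 mm above the tip on each side, so I'll push with the tip at z≈0.100. That leaves the linkage clear of the knob top, which peaks at about 0.130.

Call:
send_rows(motion=[[[0,0,0,0.5,0,30,1],[0,0,0,0.5,0,60,1],[0,0,0,0.5,0,79.5,1],[0,0,0,0.5,0,79.5,1],[0,0,0,0.5,-10,79.5,1],[0,0,0,0.5,-20,79.5,1],[0,0,0,0.5,-30,79.5,1],[0,0,0,0.5,-38,79.5,1]]])

```text
t: 14.0
position: [0.6818, -0.0617, 0.1021]
tcp_rot: [[0.995, 0.097, 0.003], [0.097, -0.995, -0.0], [0.003, 0.001, -1.0]]
wrist_force: [0.2, -1.5, 1.9]
width: 0.0003
```

Call:
send_rows(motion=[[[0,0,0,0,-6,0,1],[0,0,0,0,-12,0,1],[0,0,0,0,-18,0,1],[0,0,0,0,-24,0,1],[0,0,0,0,-30,0,1],[0,0,0,0,-36,0,1],[0,0,0,0,-40,0,1],[0,0,0,0,-40,0,1]]])

```text
t: 14.8
position: [0.677, -0.0222, 0.1004]
tcp_rot: [[0.995, 0.097, -0.0], [0.097, -0.995, 0.0], [-0.0, -0.0, -1.0]]
wrist_force: [0.1, -0.1, -0.1]
width: -0.0002
```

```bash
python3 -c "
from h import *
go(dockw(.1515,0.008,.1),5.5)
cap('wrist','w13');cap('scene','s13')"
```

```text
t 14.8 w -0.00016750138599516275 F [ 0.14 -0.09 -0.05]
row [-0.02  0.    0.08] [ -0.95 -14.96   0.39]
```

View pics/w13.png

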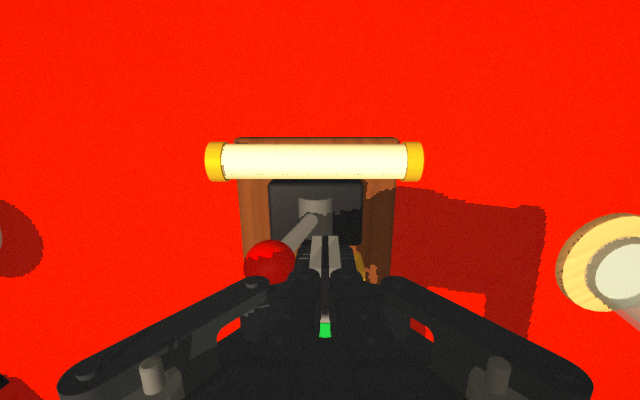

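The knob is at (269,262), left of the fingers and already past upright. I'll push on about 15 mm in small steps, watching the force.

Call:
send_rows(motion=[[[0,0,0,0,-4,0,1],[0,0,0,0,-8,0,1],[0,0,0,0,-11,0,1],[0,0,0,0,-13,0,1],[0,0,0,0,-13,0,1]]])

```text
t: 15.4
position: [0.6759, -0.0096, 0.1006]
tcp_rot: [[0.995, 0.097, 0.0], [0.097, -0.995, 0.0], [0.0, -0.0, -1.0]]
wrist_force: [0.3, 0.9, 0.0]
width: -0.0002
```

```bash
python3 -c "
from h import *
go(dockw(.1515,0.008,.1),5.5)
d=cap('wrist','w14');P=world(d);c=d['color'].astype(int);v,u=np.mgrid[:400,:640]
k=(u>215)&(u<300)&(v>230)&(v<300)&(c[...,0]>100)&(c[...,1]<60)&(P[...,2]>.085)&(P[...,2]<.14)
q=(P[k]-O)@np.array([[np.cos(H),-np.sin(H),0],[np.sin(H),np.cos(H),0],[0,0,1]])*1000;print(np.percentile(q,[1,50,99],axis=0))"
```

```text
t 15.4 w -0.00020503074210432545 F [0.26 0.87 0.  ]
row [-0.01 -0.02  0.07] [-1.08 -2.27  0.58]
[[146.34406587  21.67170008 106.36078523]
 [156.96609104  31.41346031 117.87829431]
 [163.71778995  44.0796542  122.39206433]]
```

View pics/w14.png

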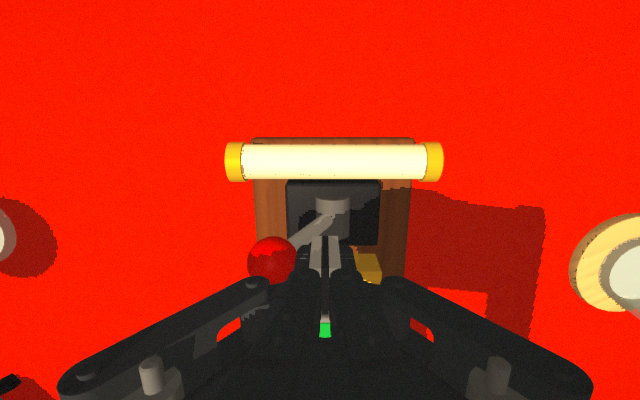

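The knob (271,261) is centred near y≈+31 mm, so the switch reads about 0.9. I'll push a few more millimetres.

Call:
send_rows(motion=[[[0,0,0,0,-2,0,1],[0,0,0,0,-4,0,1],[0,0,0,0,-6,0,1],[0,0,0,0,-7,0,1],[0,0,0,0,-7,0,1]]])

```text
t: 15.95
position: [0.6753, -0.0028, 0.1006]
tcp_rot: [[0.995, 0.097, 0.0], [0.097, -0.995, 0.0], [0.0, -0.0, -1.0]]
wrist_force: [-0.8, -0.9, 0.2]
width: -0.0005
```

Now I'll back off to the right, rise and look.

Call:
send_rows(motion=[[[0,0,0,0,8,0,1],[0,0,0,0,20,-5,1],[0,0,0,0,20,-40,1],[0,0,0,0,20,-80,1],[0,0,0,-30,20,-120,1],[0,0,0,-70,20,-120,1],[0,0,0,-100,20,-120,1],[0,0,0,-100,20,-120,1]]])

```text
t: 16.75
position: [0.5743, -0.0338, 0.2213]
tcp_rot: [[0.995, 0.096, -0.001], [0.096, -0.995, -0.0], [-0.001, -0.0, -1.0]]
wrist_force: [-1.3, -1.1, 0.1]
width: -0.0
```

Call:
send_rows(motion=[[[0,0,0,0,0,0,1],[0,0,0,0,0,0,1],[0,0,0,0,0,0,1]]])

```text
t: 17.05
position: [0.5786, -0.0328, 0.2204]
tcp_rot: [[0.995, 0.097, 0.001], [0.097, -0.995, 0.0], [0.001, -0.0, -1.0]]
wrist_force: [-0.4, -0.7, 0.5]
width: -0.0001
```

Run:
```python
from h import *
d=cap('wrist','w15');cap('scene','s15');P=world(d);c=d['color'].astype(int);v,u=np.mgrid[:400,:640]
M=np.array([[np.cos(H),-np.sin(H),0],[np.sin(H),np.cos(H),0],[0,0,1]])
q=(P-O)@M*1000
def rect(m,n): print(n,m.sum(),cv2.minAreaRect(q[m][:,:2].astype(np.float32)),np.percentile(q[m],[1,50,99],axis=0).round(1).tolist())
rect((c[...,1]>c[...,0]+30)&(abs(q[...,2]-85)<8)&(abs(q[...,0]-47)<70)&(abs(q[...,1])<50),'pack')
rect((c[...,0]>180)&(c[...,1]>150)&(c[...,2]<80)&(abs(q[...,2]-46)<5)&(abs(q[...,0]-102)<15)&(abs(q[...,1])<60),'stop')
rect((c[...,0]>110)&(c[...,1]<70)&(q[...,2]>90)&(q[...,2]<135)&(abs(q[...,0]-152)<25)&(abs(q[...,1])<70),'knob')
print(readout.state()['position'],readout.state()['t'])
```

```text
pack 4529 ((46.82037353515625, 1.351724624633789), (50.29765319824219, 94.25080871582031), 89.9574966430664) [[2.5, -23.1, 83.2], [51.7, 1.6, 84.9], [93.7, 25.8, 86.4]]
stop 698 ((102.93073272705078, 0.8658866882324219), (74.99954223632812, 9.601301193237305), 89.96031188964844) [[98.2, -36.4, 44.0], [103.4, 0.9, 45.8], [107.7, 37.3, 47.3]]
knob 853 ((150.52342224121094, 38.450801849365234), (24.492589950561523, 25.153705596923828), 82.49014282226562) [[138.7, 26.5, 105.6], [150.0, 37.2, 115.4], [162.2, 49.9, 119.7]]
[ 0.57828976 -0.03260747  0.22020057] 17.15
```

View pics/w15.png

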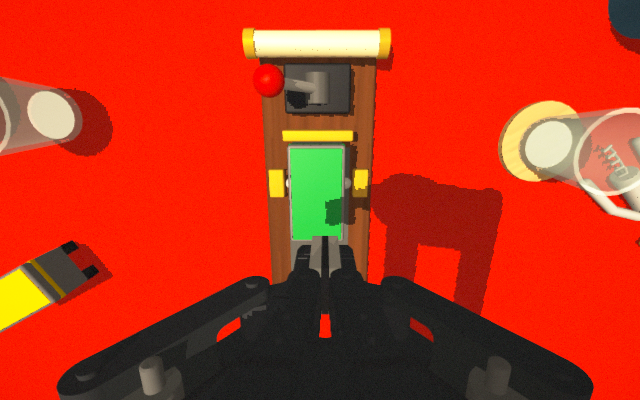

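View pics/s15.png

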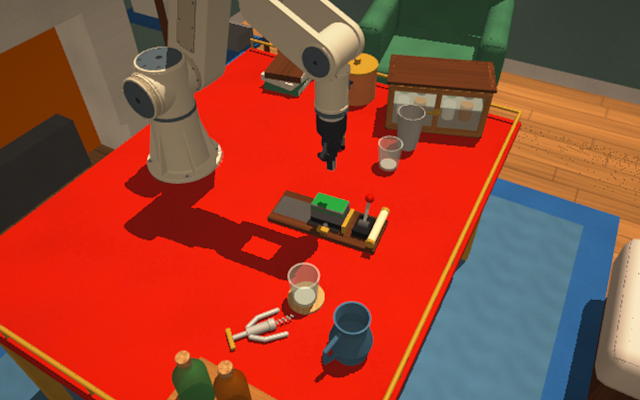

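The knob, at (268,81) in the wrist view, is now over to the left at y≈+37 mm (about 0.98 rad). The pack is still at the stop and the other objects haven't moved. The arm is clear, so I'll hand in.

```bash
python3 -c "
from rig import arm
print(arm.job_done())"
```

```text
the job is handed in; nothing more can be done
None
```

The green-topped pack is on the rail at the brass end stop, and the lever is pushed over to on. I handed the job in at about 17 s; no verdict was reported.

- **Pack:** I picked it up, set it down in line on the apron and slid it along the rail. I stopped about 1 mm or less short of the stop and let go before touching the lever.
- **Pack position:** the last depth check put its centre within about 0.7 mm of the seat along the rail and 0.5 mm across. It was in line and its top was at the right height.
- **Detent:** I judged the catch from position, from near-zero wrist force, and from the pack staying put after release. I saw no separate sign of it.
- **Lever:** pushed over with the closed fingers. The knob ended about 37 mm to the left of the rail line, roughly 0.98 rad.
- **Other objects:** the flat pack, tumblers, coaster, tin and corkscrew looked unmoved in the last pictures; I did not measure them again. The arm ended clear of everything.
- **Disagreement:** my first estimate of the base from the top camera was about 1.5 mm off along the rail and across it, compared with the wrist camera. I used the wrist camera's stop and rail measurements for the final fit.

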